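Load two specimen carriers into the spring-loaded magazine

TASK

Load the two specimen carriers into the spring-loaded magazine, one at a time and windows up: put the blue one on the loading deck with its long side across the lane and push it in until the two red lips snap out behind it, then do the same with the yellow one. Both must end held behind the lips with the yellow one nearest the mouth, and the grey carrier and everything else on the bench must stay where it is.

Things in the scene. Friction and masses are not known exactly. Their poses are not given: they have to be found in the camera images.
- magazine: magazine fixed to the bench: dark grey base plate 260 x 124 mm, 6 mm thick (own x -110 to 150 mm), with a straight lane for carriers lying on the plate, 64 mm side across. Origin: on the bench, on the lane's centre line, at the front edge of the red lips; own x = loading direction, y across the lane, z up. All x values in these notes are along it
- deck (a point): loading deck, open from above: point on the plate's top (z = 6 mm) on the centre line at x = -64 mm, where a carrier can be laid. Guide walls (top at z = 20 mm) narrow like a funnel from 104 mm inner width at x = -86 to 66 mm at x = -15; then the lane stays 66 mm wide, walls up to z = 27 mm. Axes as the magazine's
- held (a point): centre of a carrier held by the lips: x = 35, z = 15 mm (rear face at x = 13). The second carrier moves the first on to x = 79. Push the rear face to about x = 17 so the lips snap out, then draw back; the spring returns it to them. From x = 16 side rails overhang the lane (54 mm open, underside z = 27, top 31 mm): carriers enter only by sliding. End wall x = 140. Axes as the magazine's
- lip_left (a joint): left (+y) red lip, at x = 0 to 13, z = 8 to 21 mm: 0 = sprung out, 5 mm proud of the lane wall (56 mm free between the lips); grows to 0.005 (m) as a passing carrier presses it into the wall. Ramp in front, square behind; 1 to 2 N sideways; pushing past both lips and the spring takes about 3 to 8 N
- lip_right (a joint): right (-y) red lip, the mirror image
- follower (a joint): black follower plate in the lane (60 mm wide, 16 high), spring-driven towards the mouth: 0 = empty, face at x = 20 mm; grows (m) as it is pushed along +x, at most 0.11. One carrier held: 0.037; two held: 0.081. Spring 2.4 N at 0, 4.8 N at 0.081
- blue_carrier_center (a point): centre of the blue specimen carrier (load it first): loose rigid plastic block of 40 to 85 g, 44 mm along its own x, 64 mm along its own y, 18 mm high, round glass window and paper label strip on top (own z up); starts flat on the bench, centre 9 mm up. Half a turn makes no difference
- yellow_carrier_center (a point): centre of the yellow specimen carrier (load it second): loose rigid plastic block of 40 to 85 g, 44 mm along its own x, 64 mm along its own y, 18 mm high, round glass window and paper label strip on top (own z up); starts flat on the bench, centre 9 mm up. Half a turn makes no difference
- grey_carrier_center (a point): centre of the grey specimen carrier (a spare: leave it alone): loose rigid plastic block of 40 to 85 g, 44 mm along its own x, 64 mm along its own y, 18 mm high, round glass window and paper label strip on top (own z up); starts flat on the bench, centre 9 mm up. Half a turn makes no difference
- dish: closed clear culture dish, 60 mm across, 14 mm high, origin under its centre; leave it
- jar: small jar with white cap, 48 mm across, 60 mm high, origin under its centre; leave it
- marker: green marker pen with black cap lying along its own y, 110 mm long, 13 mm thick; origin under its middle; leave it
- tweezers: steel tweezers lying flat along their own x, 110 mm long, 6 mm high; origin under their middle; leave them
- slide_box: closed green slide box 85 x 65 x 30 mm, origin under its centre; leave it
- cup: white cup, 66 mm across, 65 mm high, origin under its centre; leave it

How it is judged:
On the way, in this order (a step that is already met when the one before it is completed fails the run):
1. the blue carrier alone is in the magazine, held behind both sprung-out lips (x of blue_carrier_center in the frame of magazine between 0.031 and 0.045 m and y of blue_carrier_center in the frame of magazine between -0.006 and 0.006 m and z of blue_carrier_center in the frame of magazine between 0.01 and 0.02 m and angle between the y axis of blue_carrier_center and the y axis of magazine, either way round below 0.12 rad and angle between blue_carrier_center's own z axis and vertical below 0.15 rad and value of joint each of lip_left, lip_right below 0.002 m and value of joint follower below 0.05 m), for 0.2 s.
2. the yellow carrier is in behind the lips, the blue one beyond it (x of yellow_carrier_center in the frame of magazine between 0.031 and 0.045 m and y of yellow_carrier_center in the frame of magazine between -0.006 and 0.006 m and z of yellow_carrier_center in the frame of magazine between 0.01 and 0.02 m and angle between the y axis of each of yellow_carrier_center, blue_carrier_center and the y axis of magazine, either way round below 0.12 rad and angle between each of yellow_carrier_center, blue_carrier_center's own z axis and vertical below 0.15 rad and x of blue_carrier_center in the frame of magazine between 0.073 and 0.09 m and y of blue_carrier_center in the frame of magazine between -0.006 and 0.006 m and z of blue_carrier_center in the frame of magazine between 0.01 and 0.02 m and value of joint each of lip_left, lip_right below 0.002 m), for 0.2 s.
At the end, for the whole second after the job is handed in: At rest, flat, window up (0.15 rad), square (0.12 rad), within 6 mm of the lane centre: yellow just behind the lips (centre 31 to 42 mm past the lip fronts), blue beyond it (73 to 86 mm); both lips sprung out (within 2 mm), follower back 74 to 90 mm (x of blue_carrier_center in the frame of magazine between 0.073 and 0.086 m and y of blue_carrier_center in the frame of magazine between -0.006 and 0.006 m and z of blue_carrier_center in the frame of magazine between 0.01 and 0.02 m and angle between the y axis of each of blue_carrier_center, yellow_carrier_center and the y axis of magazine, either way round below 0.12 rad and angle between each of blue_carrier_center, yellow_carrier_center's own z axis and vertical below 0.15 rad and x of yellow_carrier_center in the frame of magazine between 0.031 and 0.042 m and y of yellow_carrier_center in the frame of magazine between -0.006 and 0.006 m and z of yellow_carrier_center in the frame of magazine between 0.01 and 0.02 m and value of joint each of lip_left, lip_right below 0.002 m and value of joint follower between 0.074 and 0.09 m and velocity of joint follower between -0.01 and 0.01 m/s); the robot touches nothing.
It fails at once if the grey carrier or another bystander was moved by more than 30 mm (distance of any of grey_carrier_center, dish, jar, marker, tweezers, slide_box, cup from where it was at the start of the episode above 0.03 m).
It also fails if it takes over 72 s, if anything falls off the work surface, if the arm or the gripper's body presses on something with over 40 N, if the wrist force passes 120 N, or if a joint passes its speed limit or range.

ROBOT

A 6-joint arm with a two-finger parallel gripper is mounted at the origin on the work surface. World frame = base frame: x ahead of the robot, y to its left, z up, the work surface at z = 0. Lengths are in m, angles in rad, forces in N, time in s.
With the tool pointing down it reaches from about 0.25 to 0.775 m from the base axis. Payload 4 kg.
Tool frame: the origin (TCP) lies at the very end of the fingers, on their centre line; the grasp point (between the pads) lies tcp_to_grasp behind it (tcp_to_grasp is the distance from the TCP to the grasp point, in m); z points along the fingers, y is the direction in which the jaws open and shut (so a half turn about z gives the same grasp; the last joint's range is limited). The gripper opens to 94 mm and grips with 3 to 60 N. Pads are 16 mm wide; open, the fingers measure 119 mm over their backs; the gripper's body (75 mm by 177 mm) begins 78 mm behind the grasp point.
Start: joints at [1.111, 0.087, 1.371, -0, 1.684, -0.103], TCP at [0.192, 0.515, 0.206] pointing down, gripper open.
Joint ranges: [-3.1, 3.1], [-0.76, 2.03], [0.27, 2.55], [-1.08, 4.22], [0.17, 2.65], [-2.57, 2.57]. Speed limits (rad/s): [2.79, 2.79, 3.14, 3.14, 3.14, 3.14].

INTERFACE

Orientations are given as [roll, pitch, yaw] about the fixed x, y, z axes, in that order (R = Rz(yaw) Ry(pitch) Rx(roll)).
In Python, from bench import * gives the robot as it stands.
- The arm moves only by the tool play_rows, never from a script. Its argument "rows" is a list of rows, each a list of 3 entries, a list of its own where there are three numbers: the finger opening in cm, from 0 to 9.4, then the shift along the world's x, y, z in cm, then the turn, a rotation vector about the world's x, y, z in rad. A call has 1 to 8 rows; each row is the pose to reach, as a shift and turn from the pose commanded when the call began; what a row does not reach only later rows make up. A row lasts 1/12 s, in which the tool goes at most 41.7 mm and 7.16 degrees, less where a joint would pass 70% of its speed; a pose out of reach is approached as far as the arm can. A call with a gripper value outside its range is refused whole. The fingers move at their own pace and stop on an object; the grip force is fixed at half the most. Time passes only in rows, so rows that repeat a pose let the fingers close. It gives the time, the measured TCP pose, the force and the opening at its end, in the units of the state.
- get_obs(): the state, without advancing time (a new reading comes with each control period).
- snapshot(name): name is "side" or "top"; returns a dict with "pixels" (480x640x3 uint8, red, green, blue), "fx", "fy", "cx", "cy" (pixels), "dist_coeffs" ([k1, k2, p1, p2, k3] as OpenCV has them; the pictures are not rectified), "rvec" (rotation vector, rad) and "tvec" (3), from world to camera coordinates, as OpenCV has them. Camera axes: x right, y down, z forward; pixel columns grow to the right and rows downward; lengths in m; the calibration is good to about 2 mm. A picture is of the moment at which its call begins. There is no depth.
- close_job(): hands the job in, once; it reports no verdict.
Trained networks look in the newest picture that a camera, given by its name, has taken for a name from the list of things; names that differ only in an ending like _2 or _b are one class to them, and where a whole thing is asked for, a point or a joint stands for the part that bears it (a point fixed in the world has none). Each returns a list of dicts, best first, with "confidence" (0 to 1); they miss things now and then, are a little off and sometimes report something else, mostly with a low value. They report only what shows in the picture. A call takes as long as a camera call.
- silhouettes(camera, label): "mask" (480x640 bool, what is visible of it) and "point" ([row, column] in pixels, amid what is visible of it).
The state is a dict: "time": time; "joint_positions": joint angles; "qvel": joint speeds; "joint_torque": joint torques, N m; "tool_pos": TCP position; "ee_rot": TCP orientation; "wrist_force": force on the tool from outside, world axes, zero at the start; "wrist_torque": the same for the moment, N m; "width": finger opening in m.
Only numpy, scipy, OpenCV 4.12 (cv2) and the standard library are available. Lean on these libraries where they do the work, as an engineer would, in place of code of your own. Each camera call takes 0.05 s, during which the arm holds its last target. There are 200 camera calls.

## Working session

There is one attempt and no reset: what is moved stays moved. The work goes in short steps, Python scripts to look and compute and a tool call to move; the robot and the scene stay as the last step left them, time stands still between calls to the robot, and variables do not carry over. Pictures are saved under pics/ and viewed, about 8 in all and at most 12, crops included, and the job is handed in when it is done.

Besides the shell and the picture viewer there is one more tool, called after "Emit:" as a command line: name --argument value ..., lists and objects as JSON in quotes. play_rows: Moves the arm, as the interface text tells. Its arguments: {"type":"object","properties":{"rows":{"type":"array"}},"required":["rows"]}

```bash
ls; mkdir -p pics; cat > h.py <<'E'
from bench import *
import numpy as np, cv2
def cam(n):
    s=snapshot(n); s['K']=np.array([[s['fx'],0,s['cx']],[0,s['fy'],s['cy']],[0,0,1.]]); s['d']=np.array(s['dist_coeffs'],float)
    s['R']=cv2.Rodrigues(np.array(s['rvec'],float))[0]; s['t']=np.array(s['tvec'],float); return s
def ray(s,uv,z):
    "pixels (N,2) (col,row) -> world xy at height z"
    p=cv2.undistortPoints(np.array(uv,float).reshape(-1,1,2),s['K'],s['d']).reshape(-1,2)
    d=np.c_[p,np.ones(len(p))]@s['R']; c=-s['R'].T@s['t']
    return (c+d*((z-c[2])/d[:,2])[:,None])[:,:2]
def proj(s,P):
    return cv2.projectPoints(np.array(P,float).reshape(-1,1,3),s['R'],s['t'],s['K'],s['d'])[0].reshape(-1,2)
def save(s,f): cv2.imwrite('pics/'+f,s['pixels'][...,::-1])
E
python3 - <<'E'
from h import *
for n in('top','side'):
    s=cam(n); save(s,n+'0.png'); print(n,'cam at',-s['R'].T@s['t'])
    for l in ['magazine','blue_carrier_center','yellow_carrier_center','grey_carrier_center','dish','jar','marker','tweezers','slide_box','cup','lip_left','lip_right','follower']:
        for r in silhouettes(n,l)[:3]:
            p=r['point']; m=r['mask'].astype(np.uint8)
            q=cv2.minAreaRect(cv2.findNonZero(m)); 
            print(l,round(r['confidence'],2),np.round(p),m.sum(),ray(s,[[p[1],p[0]]],.018).round(3), ray(s,cv2.boxPoints(q),.018).round(3).tolist() if n=='top' else '')
o=get_obs();print(o['tool_pos'],o['ee_rot'],o['time'])
try:
    import bench;print(bench.tcp_to_grasp)
except Exception as e:print(e)
E
```

```text
pics
top cam at [ 0.31178575 -0.02519618  1.13188074]
magazine 0.8 [206. 311.] 6736 [[0.626 0.026]] [[0.518, 0.115], [0.784, 0.068], [0.755, -0.06], [0.493, -0.007]]
magazine 0.56 [167. 438.] 625 [[ 0.727 -0.247]] [[0.755, -0.213], [0.757, -0.272], [0.695, -0.272], [0.693, -0.214]]
blue_carrier_center 0.89 [264. 452.] 687 [[ 0.513 -0.276]] [[0.528, -0.239], [0.542, -0.307], [0.495, -0.313], [0.482, -0.246]]
blue_carrier_center 0.47 [200. 181.] 646 [[0.625 0.306]] [[0.626, 0.35], [0.663, 0.324], [0.619, 0.268], [0.582, 0.294]]
blue_carrier_center 0.24 [251. 543.] 1009 [[ 0.55  -0.467]] [[0.577, -0.422], [0.596, -0.504], [0.53, -0.513], [0.511, -0.432]]
yellow_carrier_center 0.59 [202. 181.] 635 [[0.621 0.306]] [[0.627, 0.348], [0.663, 0.319], [0.617, 0.268], [0.582, 0.297]]
yellow_carrier_center 0.42 [165. 434.] 639 [[ 0.73  -0.237]] [[0.755, -0.213], [0.758, -0.274], [0.696, -0.274], [0.693, -0.214]]
yellow_carrier_center 0.33 [266. 455.] 658 [[ 0.509 -0.283]] [[0.527, -0.241], [0.54, -0.306], [0.495, -0.313], [0.482, -0.248]]
grey_carrier_center 0.78 [272. 192.] 619 [[0.469 0.266]] 
[... 1380 characters left out ...]
] 
magazine 0.31 [255. 281.] 100 [[0.641 0.027]] 
blue_carrier_center 0.8 [192. 355.] 275 [[ 0.516 -0.263]] 
yellow_carrier_center 0.62 [350. 248.] 615 [[0.62  0.318]] 
yellow_carrier_center 0.47 [183. 282.] 295 [[ 0.729 -0.237]] 
grey_carrier_center 0.62 [349. 314.] 622 [[0.476 0.274]] 
dish 0.78 [185. 283.] 280 [[ 0.724 -0.228]] 
jar 0.74 [299. 208.] 457 [[0.763 0.213]] 
tweezers 0.67 [405. 295.] 210 [[0.475 0.415]] 
slide_box 0.67 [157. 318.] 609 [[ 0.664 -0.38 ]] 
cup 0.17 [351. 316.] 550 [[0.471 0.276]] 
follower 0.68 [351. 314.] 594 [[0.476 0.277]] 
follower 0.64 [255. 284.] 85 [[0.633 0.025]] 
[0.19211991 0.51537659 0.20550362] [3.14151173e+00 2.63129697e-05 2.78480764e+00] 1.4
0.0188
```

View both.

```bash
python3 - <<'E'
import cv2
a=cv2.imread('pics/top0.png')
c=cv2.resize(a[120:300,150:490],None,fx=2.3,fy=2.3,interpolation=cv2.INTER_CUBIC); cv2.imwrite('pics/top0c.png',c); print(c.shape)
E
```

```text
(414, 782, 3)
```

View pics/top0c.png

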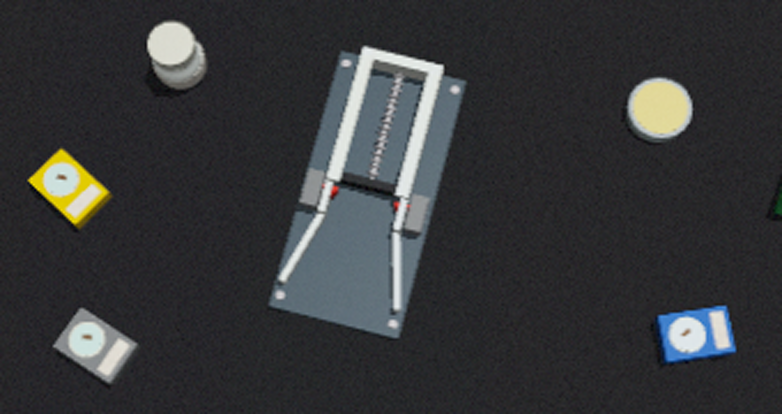

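View pics/side0.png

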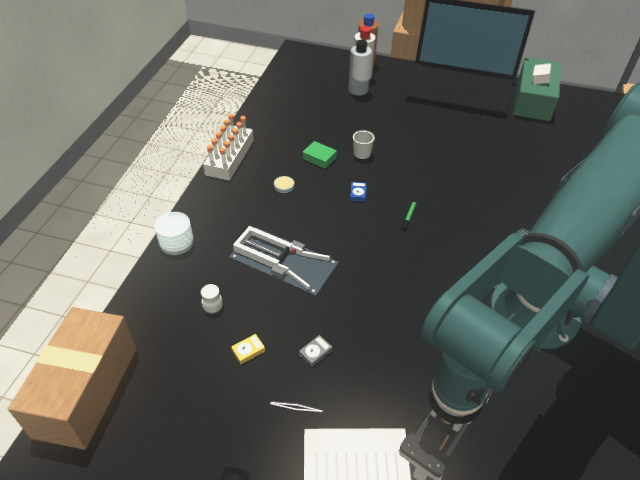

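The top crop shows the mouth toward the robot and loading away from it. The plate corners are at about (341,52), (466,79), (398,338) and (269,306) in the crop. Blue is right, yellow and grey left, all windows up. The side view confirms this layout.

```bash
cat >> h.py <<'E'
from scipy.optimize import minimize
def box(p,hx,hy,z0,z1):
    c,s_=np.cos(p[2]),np.sin(p[2])
    return np.array([[p[0]+c*a*hx-s_*b*hy,p[1]+s_*a*hx+c*b*hy,z] for a in(-1,1) for b in(-1,1) for z in(z0,z1)])
def fitbox(views,p0,z0=0,z1=.018,hx=.022,hy=.032):
    "views: list of (cam,mask); IoU fit of the box silhouette, 4x supersampled"
    def cost(p):
        e=0
        for s,m in views:
            h=cv2.convexHull(proj(s,box(p,hx,hy,z0,z1)).astype(np.float32))
            im=np.zeros(m.shape,np.uint8); cv2.fillConvexPoly(im,np.round(h*16).astype(int),255,cv2.LINE_AA,4)
            f=im/255.; e+=1-np.minimum(f,m).sum()/np.maximum(f,m).sum()
        return e/len(views)
    best=None
    for dy in(-.25,0,.25):
        r=minimize(cost,np.array(p0)+[0,0,dy],method='Nelder-Mead',options=dict(initial_simplex=np.array(p0)+[0,0,dy]+np.array([[0,0,0],[.01,0,0],[0,.01,0],[0,0,.2]])))
        if best is None or r.fun<best.fun: best=r
    return best.x,best.fun
def fitpts(s,loc,uv,p0):
    "planar pose of a body from local points"
    from scipy.optimize import least_squares
    loc=np.array(loc,float)
    def f(p):
        c,n=np.cos(p[2]),np.sin(p[2])
        W=np.c_[p[0]+c*loc[:,0]-n*loc[:,1],p[1]+n*loc[:,0]+c*loc[:,1],loc[:,2]]
        return (proj(s,W)-uv).ravel()
    r=least_squares(f,p0); return r.x,r.fun
def near(n,l,xy,z=.018):
    s=cam(n); R=[r for r in silhouettes(n,l) if np.linalg.norm(ray(s,[r['point'][::-1]],z)[0]-xy)<.05]
    return s,(R[0]['mask'] if R else None)
E
python3 - <<'E'
from h import *
for l,xy,y in(('blue_carrier_center',(.512,-.276),.2),('yellow_carrier_center',(.622,.308),.7-.0)):
    V=[v for v in(near(n,l,np.array(xy)) for n in('top','side')) if v[1] is not None]
    for y0 in (y,y-.8,y+.8) : print(l,len(V),fitbox(V,[*xy,y0]))
    for v in V: print('  single',fitbox([v],[*xy,y]))
s=cam('top')
uv=np.array([[341,52],[466,79],[398,338],[269,306]])/2.3+[150,120]-.3
print(fitpts(s,[[.15,.062,.006],[.15,-.062,.006],[-.11,-.062,.006],[-.11,.062,.006]],uv,[.62,.03,-.2]))
t=cam('side'); m=near('side','magazine',np.array([.627,.03]))[1]
m2=near('top','magazine',np.array([.627,.03]))[1]
# hull silhouettes: crop of plate edges, for offset check
d=t['pixels'].copy(); p=fitpts(s,[[.15,.062,.006],[.15,-.062,.006],[-.11,-.062,.006],[-.11,.062,.006]],uv,[.62,.03,-.2])[0]
def draw(s,im,L):
    k=4; im=cv2.resize(im,None,fx=k,fy=k,interpolation=cv2.INTER_CUBIC)
    c,n=np.cos(p[2]),np.sin(p[2])
    for l in L:
        l=np.array(l,float)/1000; W=np.c_[p[0]+c*l[:,0]-n*l[:,1],p[1]+n*l[:,0]+c*l[:,1],l[:,2]]
        cv2.polylines(im,[np.round(proj(s,W)*k+1.5).astype(int)],False,(255,0,255),1)
    return im
L=[[(150,62,6),(150,-62,6),(-110,-62,6),(-110,62,6),(150,62,6)],[(16,27,31),(140,27,31),(140,-27,31),(16,-27,31)],[(-86,52,20),(-15,33,20),(-15,33,27)],[(-86,-52,20),(-15,-33,20)]]
A=draw(s,s['pixels'],L)[130*4:275*4,262*4:362*4]; B=draw(t,t['pixels'],L)[220*4:300*4,225*4:345*4]
A=A[:580]; H=np.zeros((580,880,3),np.uint8); H[:,:400]=A; H[:320,400:]=B
cv2.imwrite('pics/m1.png',H[:,:,::-1][:,:800+80] if 0 else cv2.resize(H,(800,527))[...,::-1])
E
```

```text
blue_carrier_center 2 (array([ 0.51169201, -0.27781742,  0.19639225]), np.float64(0.13792855355906292))
blue_carrier_center 2 (array([ 0.51163675, -0.27778345,  0.20309337]), np.float64(0.1377645392508422))
blue_carrier_center 2 (array([ 0.5116939 , -0.27787376,  0.1964486 ]), np.float64(0.13752094669500264))
  single (array([ 0.51255402, -0.27808133,  0.20134756]), np.float64(0.10416246012195618))
  single (array([ 0.51070656, -0.27800541,  0.20031981]), np.float64(0.16578696991663655))
yellow_carrier_center 1 (array([ 0.62473774,  0.31105647, -0.69782669]), np.float64(0.10312472337788792))
yellow_carrier_center 1 (array([ 0.62366417,  0.30971288, -0.69888633]), np.float64(0.1041184048299616))
yellow_carrier_center 1 (array([0.6248108 , 0.3112322 , 2.44037782]), np.float64(0.10331074540174234))
  single (array([ 0.62473774,  0.31105647, -0.69782669]), np.float64(0.10312472337788792))
(array([ 0.61615852,  0.03256359, -0.20008529]), array([ 0.01763516, -0.61267166, -0.30849897,  0.52477561,  0.23598455,
        0.1401271 ,  0.04297951, -0.06190406]))
```

View pics/m1.png

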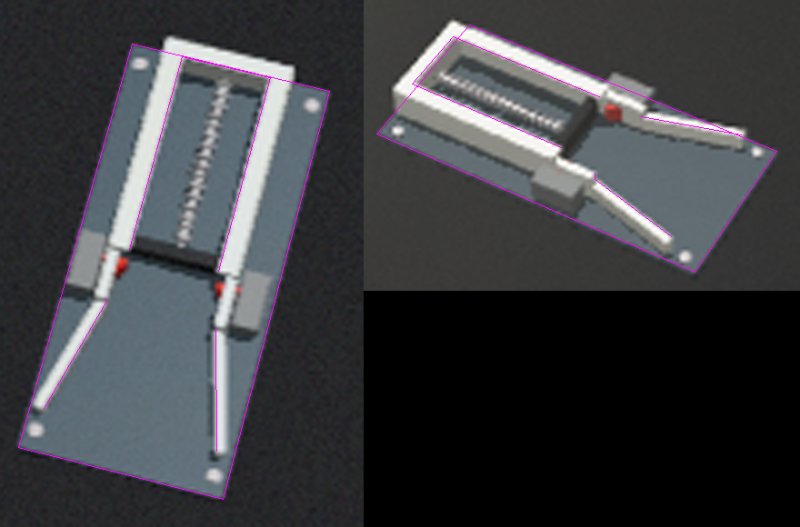

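Magazine fit: origin (0.616, 0.033), yaw -0.200, and the overlay matches in both cameras. Blue is at (0.512, -0.278) with yaw 0.20, yellow at (0.624, 0.310) with yaw -0.698. Moving to blue now.

Emit:
play_rows --rows '[[7.0, [32, -79.3, -7], [0, 0, -1.014]], [7.0, [32, -79.3, -7], [0, 0, -1.014]], [7.0, [32, -79.3, -7], [0, 0, -1.014]], [7.0, [32, -79.3, -7], [0, 0, -1.014]], [7.0, [32, -79.3, -7], [0, 0, -1.014]], [7.0, [32, -79.3, -7], [0, 0, -1.014]], [7.0, [32, -79.3, -7], [0, 0, -1.014]], [7.0, [32, -79.3, -7], [0, 0, -1.014]]]'

```text
time: 2.77
tool_pos: [0.3166, 0.2056, 0.1784]
ee_rot: [3.14, -0.0, 1.78]
wrist_force: [1.0, 0.7, -0.6]
width: 0.07
```

Emit:
play_rows --rows '[[7.0, [19.5, -48.4, -8], [0, 0, -0.01]], [7.0, [19.5, -48.4, -8], [0, 0, -0.01]], [7.0, [19.5, -48.4, -8], [0, 0, -0.01]], [7.0, [19.5, -48.4, -8], [0, 0, -0.01]], [7.0, [19.5, -48.4, -8], [0, 0, -0.01]], [7.0, [19.5, -48.4, -8], [0, 0, -0.01]], [7.0, [19.5, -48.4, -8], [0, 0, -0.01]], [7.0, [19.5, -48.4, -8], [0, 0, -0.01]]]'

```text
time: 3.43
tool_pos: [0.4399, -0.1006, 0.1278]
ee_rot: [3.14, 0.0, 1.774]
wrist_force: [1.0, 0.4, 1.5]
width: 0.0699
```

Emit:
play_rows --rows '[[7.0, [7.2, -17.7, -6], [0, 0, 0]], [7.0, [7.2, -17.7, -6], [0, 0, 0]], [7.0, [7.2, -17.7, -6], [0, 0, 0]], [7.0, [7.2, -17.7, -6], [0, 0, 0]], [7.0, [7.2, -17.7, -6], [0, 0, 0]], [7.0, [7.2, -17.7, -6], [0, 0, 0]], [7.0, [7.2, -17.7, -6], [0, 0, 0]]]'

```text
time: 4.02
tool_pos: [0.5109, -0.2762, 0.0661]
ee_rot: [-3.14, -0.003, 1.772]
wrist_force: [-0.9, 0.8, -0.0]
width: 0.0697
```

```bash
python3 - <<'E'
from h import *
o=get_obs();print(np.array(o['tool_pos']).round(4),np.round(o['ee_rot'],4))
E
```

```text
[ 0.5109 -0.2762  0.0661] [-3.1395e+00 -2.6000e-03  1.7724e+00]
```

Emit:
play_rows --rows '[[7.0, [0.1, -0.1, -3], [0, 0, 0]], [7.0, [0.1, -0.1, -5], [0, 0, 0]], [7.0, [0.1, -0.1, -6.2], [0, 0, 0]], [7.0, [0.1, -0.1, -6.2], [0, 0, 0]], [7.0, [0.1, -0.1, -6.2], [0, 0, 0]]]'

```text
time: 4.43
tool_pos: [0.5125, -0.2752, 0.0062]
ee_rot: [-3.142, -0.0, 1.776]
wrist_force: [0.2, -0.7, 0.6]
width: 0.0699
```

Emit:
play_rows --rows '[[3.8, [0, 0, 0], [0, 0, 0]], [3.8, [0, 0, 0], [0, 0, 0]], [3.8, [0, 0, 0], [0, 0, 0]], [3.8, [0, 0, 0], [0, 0, 0]], [3.8, [0, 0, 0], [0, 0, 0]], [3.8, [0, 0, 0], [0, 0, 0]]]'

```text
time: 4.93
tool_pos: [0.513, -0.2767, 0.0068]
ee_rot: [3.141, 0.001, 1.775]
wrist_force: [-0.2, 0.3, 5.0]
width: 0.0435
```

Emit:
play_rows --rows '[[3.8, [0, 0, 3], [0, 0, 0]], [3.8, [0, 0, 6], [0, 0, 0]], [3.8, [1, 6, 7], [0, 0, -0.1]], [3.8, [1.5, 10, 7], [0, 0, -0.2]], [3.8, [2, 14, 7], [0, 0, -0.3]], [3.8, [2.5, 18, 7], [0, 0, -0.4]], [3.8, [3, 22, 7], [0, 0, -0.4]], [3.8, [3.5, 26, 7], [0, 0, -0.4]]]'

```text
time: 5.6
tool_pos: [0.5457, -0.0273, 0.0757]
ee_rot: [3.141, -0.0, 1.374]
wrist_force: [-0.5, 0.2, -0.3]
width: 0.0438
```

Emit:
play_rows --rows '[[3.8, [0.3, 3, 0], [0, 0, 0]], [3.8, [0.5, 6, 0], [0, 0, 0]], [3.8, [0.5, 6.2, 0], [0, 0, 0]], [3.8, [0.5, 6.2, 0], [0, 0, 0]], [3.8, [0.5, 6.2, 0], [0, 0, 0]]]'

```text
time: 6.02
tool_pos: [0.5508, 0.0323, 0.0755]
ee_rot: [-3.141, 0.001, 1.375]
wrist_force: [-0.1, -0.7, -0.6]
width: 0.0439
```

```bash
python3 - <<'E'
from h import *
o=get_obs();print(np.array(o['tool_pos']).round(4),np.round(o['ee_rot'],4),o['width'],o['wrist_force'])
s=cam('side');save(s,'s2.png'); im=s['pixels'][150:330,200:440][...,::-1]; cv2.imwrite('pics/s2c.png',cv2.resize(im,None,fx=3,fy=3))
E
```

```text
[0.5508 0.0323 0.0755] [-3.1413e+00  8.0000e-04  1.3752e+00] 0.04387526614290718 [-0.05733873 -0.66063059 -0.56365373]
```

View pics/s2c.png

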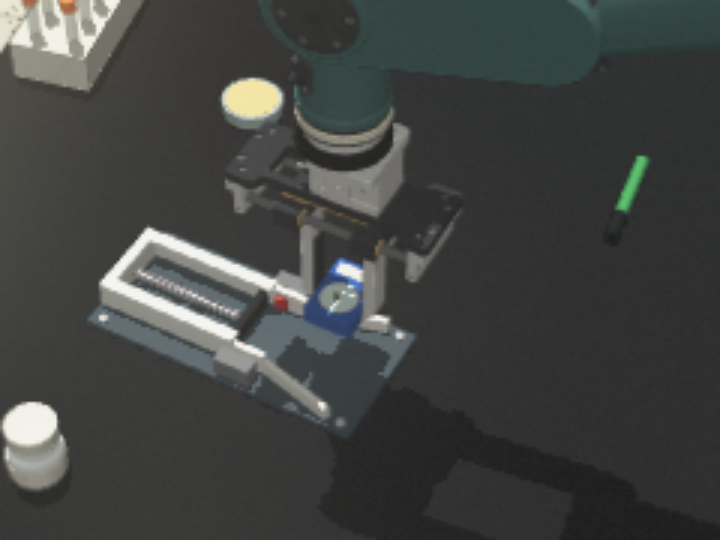

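The picture shows blue held between the fingers, window up, at crop (340,300) just short of the centre line. I'll finish centring and lower it.

Emit:
play_rows --rows '[[3.8, [0.27, 1.3, 0], [0, 0, 0]], [3.8, [0.27, 1.3, 0], [0, 0, 0]], [3.8, [0.27, 1.3, -2.5], [0, 0, 0]], [3.8, [0.27, 1.3, -4.5], [0, 0, 0]], [3.8, [0.27, 1.3, -5.5], [0, 0, 0]], [3.8, [0.27, 1.3, -5.9], [0, 0, 0]], [3.8, [0.27, 1.3, -6.1], [0, 0, 0]], [3.8, [0.27, 1.3, -6.1], [0, 0, 0]]]'

```text
time: 6.73
tool_pos: [0.554, 0.0456, 0.0151]
ee_rot: [3.141, -0.0, 1.374]
wrist_force: [-0.1, 0.3, -0.5]
width: 0.0436
```

Emit:
play_rows --rows '[[3.8, [0, 0, -0.15], [0, 0, 0]], [3.8, [0, 0, -0.2], [0, 0, 0]], [3.8, [0, 0, -0.2], [0, 0, 0]], [5.8, [0, 0, -0.2], [0, 0, 0]], [5.8, [0, 0, -0.2], [0, 0, 0]], [5.8, [0, 0, -0.2], [0, 0, 0]], [5.8, [0, 0, -0.2], [0, 0, 0]]]'

```text
time: 7.32
tool_pos: [0.5538, 0.0458, 0.013]
ee_rot: [3.141, -0.0, 1.375]
wrist_force: [-0.7, 0.4, -0.2]
width: 0.058
```

Emit:
play_rows --rows '[[5.8, [0, 0, 3], [0, 0, 0]], [5.8, [0, 0, 5], [0, 0, 0]], [5.8, [0, 0, 6], [0, 0, 0.1]], [3.0, [-2.0, 0.4, 6], [0, 0, 0.2]], [1.5, [-4.0, 0.8, 6], [0, 0, 0.3]], [1.5, [-6.0, 1.2, 6], [0, 0, 0.4]], [1.5, [-6.0, 1.2, 6], [0, 0, 0.5]], [1.5, [-6.0, 1.2, 6], [0, 0, 0.6]]]'

```text
time: 7.98
tool_pos: [0.4927, 0.0581, 0.073]
ee_rot: [3.141, 0.0, 1.98]
wrist_force: [0.2, -0.7, -0.0]
width: 0.0284
```

Emit:
play_rows --rows '[[1.5, [0, 0, 0], [0, 0, 0.12]], [1.5, [0, 0, 0], [0, 0, 0.24]], [1.5, [0, 0, 0], [0, 0, 0.36]], [1.5, [0, 0, 0], [0, 0, 0.48]], [1.5, [0, 0, 0], [0, 0, 0.6]], [1.5, [0, 0, 0], [0, 0, 0.72]], [1.5, [0, 0, 0], [0, 0, 0.84]], [1.5, [0, 0, 0], [0, 0, 0.96]]]'

```text
time: 8.65
tool_pos: [0.4936, 0.0578, 0.0729]
ee_rot: [3.141, 0.0, 2.941]
wrist_force: [-0.5, 0.5, -0.2]
width: 0.0149
```

```bash
cat >> h.py <<'E'
MAG=np.array([.6162,.0326,-.2001])
def tomag(x,y):
    c,n=np.cos(MAG[2]),np.sin(MAG[2]); d=np.array([x,y])-MAG[:2]; return np.array([c*d[0]+n*d[1],-n*d[0]+c*d[1]])
def tow(x,y):
    c,n=np.cos(MAG[2]),np.sin(MAG[2]); return MAG[:2]+[c*x-n*y,n*x+c*y]
def tcp():
    o=get_obs(); p=o['tool_pos']; print('tcp',np.round(p,4),'mag',tomag(*p[:2]).round(4),'rot',np.round(o['ee_rot'],3),'F',np.round(o['wrist_force'],1),'w',round(o['width'],4),'t',o['time'])
E
python3 - <<'E'
from h import *
tcp()
T=[];
for n in('top','side'):
    s,m=near(n,'blue_carrier_center',tow(-.064,0),.024)
    im=s['pixels'][...,::-1]; c=im[180:300,270:390] if n=='top' else im[210:310,240:340]; T.append(cv2.resize(c,(400,400)))
    if m is not None:
        p,e=fitbox([(s,m)],[*tow(-.064,0),-.2],.006,.024); print(n,tomag(*p[:2]).round(4),p[2]+.2,e)
cv2.imwrite('pics/d3.png',np.hstack(T))
E
```

```text
tcp [0.4936 0.0578 0.0729] mag [-0.1251  0.0003] rot [3.141 0.    2.941] F [-0.5  0.5 -0.2] w 0.0149 t 8.65
side [-0.0635  0.    ] 0.022566503384233466 0.15307866844869933
```

View pics/d3.png

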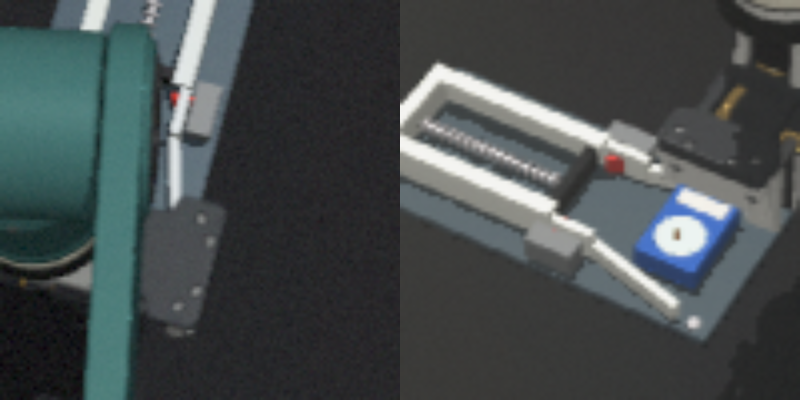

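Blue lies flat and square on the deck, measured at (-63.5, 0) mm in the magazine frame. Lowering behind it and pushing.

Emit:
play_rows --rows '[[1.5, [0, 0, -3], [0, 0, 0]], [1.5, [0, 0, -5], [0, 0, 0]], [1.5, [0, 0, -6], [0, 0, 0]], [1.5, [0, 0, -6], [0, 0, 0]]]'

```text
time: 9.18
tool_pos: [0.4913, 0.0578, 0.01]
ee_rot: [-3.14, -0.006, 2.933]
wrist_force: [-0.3, 0.4, -1.1]
width: 0.015
```

Emit:
play_rows --rows '[[1.5, [2.0, -0.4, 0], [0, 0, 0]], [1.5, [2.74, -0.56, 0], [0, 0, 0]], [1.5, [3.43, -0.7, 0], [0, 0, 0]], [1.5, [4.12, -0.84, 0], [0, 0, 0]], [1.5, [4.9, -0.99, 0], [0, 0, 0]], [1.5, [5.68, -1.15, 0], [0, 0, 0]], [1.5, [6.37, -1.29, 0], [0, 0, 0]], [1.5, [6.86, -1.39, 0], [0, 0, 0]]]'

```text
time: 9.85
tool_pos: [0.5632, 0.0437, 0.013]
ee_rot: [3.141, 0.0, 2.935]
wrist_force: [-0.1, -0.7, 1.2]
width: 0.015
```

```bash
python3 - <<'E'
from h import *
tcp()
s,m=near('side','blue_carrier_center',tow(-.02,0),.024)
if m is not None:
    p,e=fitbox([(s,m)],[*tow(-.02,0),-.2],.006,.024); print(tomag(*p[:2]).round(4),p[2]+.2,e)
cv2.imwrite('pics/d4.png',cv2.resize(s['pixels'][210:310,240:340][...,::-1],(500,500)))
E
```

```text
tcp [0.5632 0.0437 0.013 ] mag [-0.0542  0.0004] rot [3.141 0.    2.935] F [-0.1 -0.7  1.2] w 0.015 t 9.85
[-0.0157  0.0092] 0.5632465810268621 0.7499573669849933
```

View pics/d4.png

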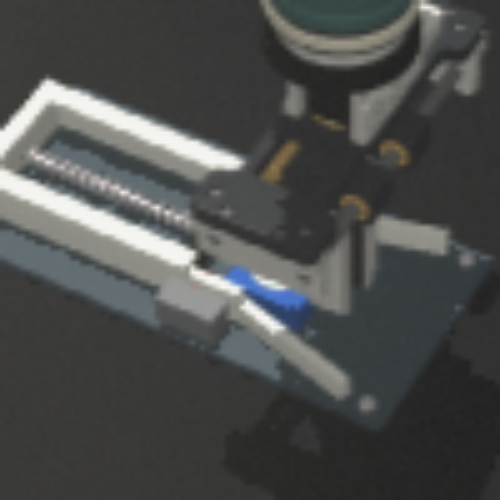

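Blue has moved into the lane entrance, mostly hidden by the gripper. Continuing the push past the lips.

Emit:
play_rows --rows '[[1.5, [0.78, -0.16, 0], [0, 0, 0.006]], [1.5, [1.57, -0.33, 0], [0, 0, 0.006]], [1.5, [2.35, -0.49, 0], [0, 0, 0.006]], [1.5, [3.14, -0.65, 0], [0, 0, 0.006]], [1.5, [3.92, -0.81, 0], [0, 0, 0.006]], [1.5, [4.7, -0.98, 0], [0, 0, 0.006]], [1.5, [5.3, -1.1, 0], [0, 0, 0.006]], [1.5, [5.78, -1.2, 0], [0, 0, 0.006]]]'

```text
time: 10.62
tool_pos: [0.6176, 0.0326, 0.0123]
ee_rot: [3.142, -0.008, 2.941]
wrist_force: [-9.5, 2.5, 5.9]
width: 0.0151
```

```bash
python3 - <<'E'
from h import *
tcp()
E
```

```text
tcp [0.6176 0.0326 0.0123] mag [0.0013 0.0003] rot [ 3.142 -0.008  2.941] F [-9.5  2.5  5.9] w 0.0151 t 10.6167
```

Emit:
play_rows --rows '[[1.5, [0.3, -0.06, 0], [0, 0, 0]], [1.5, [0.5, -0.1, 0], [0, 0, 0]], [1.5, [0.5, -0.1, 0], [0, 0, 0]]]'

```text
time: 10.87
tool_pos: [0.624, 0.0313, 0.0124]
ee_rot: [3.141, -0.004, 2.941]
wrist_force: [-4.2, 1.5, 2.5]
width: 0.0149
```

```bash
python3 - <<'E'
from h import *
tcp()
E
```

```text
tcp [0.624  0.0313 0.0124] mag [0.0079 0.0003] rot [ 3.141 -0.004  2.941] F [-4.2  1.5  2.5] w 0.0149 t 10.8667
```

Emit:
play_rows --rows '[[1.5, [0.25, -0.05, 0], [0, 0, 0]], [1.5, [0.3, -0.06, 0], [0, 0, 0]], [1.5, [0.3, -0.06, 0], [0, 0, 0]], [1.5, [0.3, -0.06, 0], [0, 0, 0]], [1.5, [-0.2, 0.04, 0], [0, 0, 0]], [1.5, [-0.7, 0.14, 0], [0, 0, 0]], [1.5, [-1.7, 0.34, 0], [0, 0, 0]], [1.5, [-3.0, 0.6, 0], [0, 0, 0]]]'

```text
time: 11.53
tool_pos: [0.5962, 0.0364, 0.013]
ee_rot: [-3.142, 0.003, 2.941]
wrist_force: [-0.5, -0.3, -1.2]
width: 0.0148
```

Emit:
play_rows --rows '[[1.5, [0, 0, 4], [0, 0, 0]], [1.5, [0, 0, 8], [0, 0, 0]], [1.5, [-3, 4, 9], [0, 0, -0.12]], [1.5, [-6, 7, 9], [0, 0, -0.24]], [2.5, [-6, 11, 9], [0, 0, -0.36]], [3.5, [-6, 15, 9], [0, 0, -0.48]], [5, [-4, 18, 9], [0, 0, -0.6]], [7, [-2, 21, 9], [0, 0, -0.72]]]'

```text
time: 12.2
tool_pos: [0.575, 0.2494, 0.104]
ee_rot: [3.138, 0.001, 2.219]
wrist_force: [-0.2, -0.2, 0.6]
width: 0.0385
```

```bash
python3 - <<'E'
from h import *
tcp(); T=[]
for n in('top','side'):
    s,m=near(n,'blue_carrier_center',tow(.035,0),.024)
    im=s['pixels'][...,::-1]; c=im[150:270,260:380] if n=='top' else im[210:310,240:340]; T.append(cv2.resize(c,(400,400)))
    if m is not None:
        p,e=fitbox([(s,m)],[*tow(.035,0),-.2],.006,.024); print(n,tomag(*p[:2]).round(4),p[2]+.2,e)
    print(n,'follower',[ (tomag(*ray(s,[r['point'][::-1]],.022)[0]).round(3),r['confidence']) for r in silhouettes(n,'follower')][:2])
    s,m=near(n,'yellow_carrier_center',np.array([.624,.31]))
    if m is not None: print('yel',fitbox([(s,m)],[.624,.31,-.698]))
cv2.imwrite('pics/d5.png',np.hstack(T))
E
```

```text
tcp [0.575  0.2494 0.104 ] mag [-0.0834  0.2043] rot [3.138e+00 1.000e-03 2.219e+00] F [-0.2 -0.2  0.6] w 0.0385 t 12.2
top [0.0351 0.004 ] 0.04634133170171034 0.3143536080696612
top follower [(array([0.06 , 0.001]), 0.45)]
side follower [(array([ 0.001, -0.019]), 0.53)]
yel (array([ 0.62415577,  0.30894872, -0.69505621]), np.float64(0.16243533578785485))
```

View pics/d5.png

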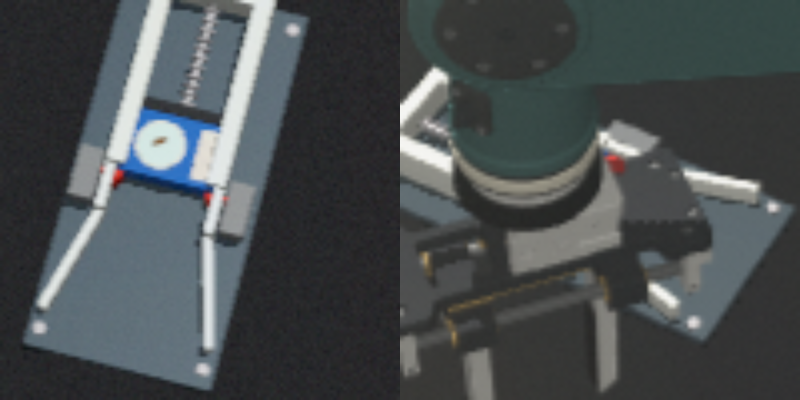

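The top view shows blue held square behind both sprung-out lips, centre x 35 mm. Now yellow.

Emit:
play_rows --rows '[[7, [2, 2, 0], [0, 0, -0.12]], [7, [4, 4, 0], [0, 0, -0.24]], [7, [4.93, 6, 0], [0, 0, -0.36]], [7, [4.93, 6, 0], [0, 0, -0.48]], [7, [4.93, 6, 0], [0, 0, -0.6]], [7, [4.93, 6, 0], [0, 0, -0.72]], [7, [4.93, 6, 0], [0, 0, -0.84]], [7, [4.93, 6, 0], [0, 0, -0.96]]]'

```text
time: 13.37
tool_pos: [0.6245, 0.3061, 0.1032]
ee_rot: [3.141, -0.0, 1.257]
wrist_force: [-0.1, 0.0, -0.5]
width: 0.0702
```

Emit:
play_rows --rows '[[7, [0, 0, -1], [0, 0, -0.12]], [7, [0, 0, -2], [0, 0, -0.24]], [7, [0, 0, -3], [0, 0, -0.36]], [7, [0, 0, -4], [0, 0, -0.385]], [7, [0, 0, -4], [0, 0, -0.385]], [7, [0, 0, -4], [0, 0, -0.385]]]'

```text
time: 13.87
tool_pos: [0.624, 0.306, 0.0624]
ee_rot: [-3.141, 0.001, 0.879]
wrist_force: [0.7, -0.2, -0.5]
width: 0.07
```

Emit:
play_rows --rows '[[7, [0, 0.35, -2], [0, 0, -0.005]], [7, [0, 0.35, -4.2], [0, 0, -0.005]], [7, [0, 0.35, -5.6], [0, 0, -0.005]], [7, [0, 0.35, -5.6], [0, 0, -0.005]], [7, [0, 0.35, -5.6], [0, 0, -0.005]]]'

```text
time: 14.28
tool_pos: [0.6239, 0.31, 0.0062]
ee_rot: [-3.141, 0.002, 0.873]
wrist_force: [-0.5, 0.2, 0.1]
width: 0.0699
```

Emit:
play_rows --rows '[[3.8, [0, 0, 0], [0, 0, 0]], [3.8, [0, 0, 0], [0, 0, 0]], [3.8, [0, 0, 0], [0, 0, 0]], [3.8, [0, 0, 0], [0, 0, 0]], [3.8, [0, 0, 0], [0, 0, 0]], [3.8, [0, 0, 0], [0, 0, 0]]]'

```text
time: 14.78
tool_pos: [0.625, 0.3106, 0.008]
ee_rot: [3.14, -0.002, 0.873]
wrist_force: [-0.4, -0.7, 2.9]
width: 0.0437
```

```bash
python3 - <<'E'
from h import *
tcp()
E
```

```text
tcp [0.625  0.3106 0.008 ] mag [-0.0466  0.2742] rot [ 3.14e+00 -2.00e-03  8.73e-01] F [-0.4 -0.7  2.9] w 0.0437 t 14.7833
```

Emit:
play_rows --rows '[[3.8, [0, 0, 3], [0, 0, 0]], [3.8, [0, 0, 6], [0, 0, 0.1]], [3.8, [-2, -4, 7], [0, 0, 0.2]], [3.8, [-3, -8, 7], [0, 0, 0.3]], [3.8, [-4, -12, 7], [0, 0, 0.4]], [3.8, [-5, -16, 7], [0, 0, 0.498]], [3.8, [-6, -20, 7], [0, 0, 0.498]], [3.8, [-7, -24, 7], [0, 0, 0.498]]]'

```text
time: 15.45
tool_pos: [0.5537, 0.0706, 0.0766]
ee_rot: [-3.141, 0.0, 1.372]
wrist_force: [0.3, -0.8, -0.9]
width: 0.0436
```

Emit:
play_rows --rows '[[3.8, [-0.1, -2, 0], [0, 0, 0]], [3.8, [-0.1, -2, 0], [0, 0, 0]], [3.8, [-0.1, -2, 0], [0, 0, 0]], [3.8, [-0.1, -2, 0], [0, 0, 0]]]'

```text
time: 15.78
tool_pos: [0.5539, 0.0529, 0.0767]
ee_rot: [-3.141, -0.001, 1.371]
wrist_force: [0.1, 0.3, -1.2]
width: 0.0438
```

```bash
python3 - <<'E'
from h import *
tcp()
E
```

```text
tcp [0.5539 0.0529 0.0767] mag [-0.0651  0.0075] rot [-3.141e+00 -1.000e-03  1.371e+00] F [ 0.1  0.3 -1.2] w 0.0438 t 15.7833
```

Emit:
play_rows --rows '[[3.8, [0, -0.75, 0], [0, 0, 0]], [3.8, [0, -0.75, 0], [0, 0, 0]], [3.8, [0, -0.75, -2.5], [0, 0, 0]], [3.8, [0, -0.75, -4.5], [0, 0, 0]], [3.8, [0, -0.75, -5.5], [0, 0, 0]], [3.8, [0, -0.75, -6.0], [0, 0, 0]], [3.8, [0, -0.75, -6.2], [0, 0, 0]], [3.8, [0, -0.75, -6.2], [0, 0, 0]]]'

```text
time: 16.45
tool_pos: [0.5542, 0.0449, 0.015]
ee_rot: [3.141, -0.0, 1.372]
wrist_force: [0.5, -0.2, -1.2]
width: 0.0436
```

```bash
python3 - <<'E'
from h import *
tcp()
E
```

```text
tcp [0.5542 0.0449 0.015 ] mag [-0.0632 -0.0002] rot [ 3.141 -0.     1.372] F [ 0.5 -0.2 -1.2] w 0.0436 t 16.45
```

Emit:
play_rows --rows '[[3.8, [0, 0, -0.15], [0, 0, 0]], [3.8, [0, 0, -0.2], [0, 0, 0]], [3.8, [0, 0, -0.2], [0, 0, 0]], [5.8, [0, 0, -0.2], [0, 0, 0]], [5.8, [0, 0, -0.2], [0, 0, 0]], [5.8, [0, 0, -0.2], [0, 0, 0]], [5.8, [0, 0, -0.2], [0, 0, 0]]]'

```text
time: 17.03
tool_pos: [0.5538, 0.0446, 0.0129]
ee_rot: [3.141, 0.0, 1.371]
wrist_force: [-0.2, 0.2, -0.5]
width: 0.0581
```

Emit:
play_rows --rows '[[5.8, [0, 0, 3], [0, 0, 0]], [5.8, [0, 0, 5], [0, 0, 0]], [5.8, [0, 0, 6], [0, 0, 0.1]], [3.0, [-2.0, 0.4, 6], [0, 0, 0.2]], [1.5, [-4.0, 0.8, 6], [0, 0, 0.3]], [1.5, [-6.0, 1.2, 6], [0, 0, 0.4]], [1.5, [-6.0, 1.2, 6], [0, 0, 0.5]], [1.5, [-6.0, 1.2, 6], [0, 0, 0.6]]]'

```text
time: 17.7
tool_pos: [0.4927, 0.0569, 0.0729]
ee_rot: [3.142, 0.0, 1.977]
wrist_force: [0.3, -0.3, -0.1]
width: 0.0281
```

Emit:
play_rows --rows '[[1.5, [0, 0, 0], [0, 0, 0.12]], [1.5, [0, 0, 0], [0, 0, 0.24]], [1.5, [0, 0, 0], [0, 0, 0.36]], [1.5, [0, 0, 0], [0, 0, 0.48]], [1.5, [0, 0, 0], [0, 0, 0.6]], [1.5, [0, 0, 0], [0, 0, 0.72]], [1.5, [0, 0, 0], [0, 0, 0.84]], [1.5, [0, 0, 0], [0, 0, 0.968]]]'

```text
time: 18.37
tool_pos: [0.4937, 0.0566, 0.0728]
ee_rot: [3.142, -0.0, 2.942]
wrist_force: [-0.2, 0.1, -0.0]
width: 0.015
```

```bash
python3 - <<'E'
from h import *
tcp()
s,m=near('side','yellow_carrier_center',tow(-.064,0),.024)
if m is not None:
    p,e=fitbox([(s,m)],[*tow(-.064,0),-.2],.006,.024); print(tomag(*p[:2]).round(4),p[2]+.2,e)
cv2.imwrite('pics/d6.png',cv2.resize(s['pixels'][210:310,240:340][...,::-1],(400,400)))
E
```

```text
tcp [0.4937 0.0566 0.0728] mag [-0.1248 -0.0008] rot [ 3.142 -0.     2.942] F [-0.2  0.1 -0. ] w 0.015 t 18.3667
[-0.0623 -0.003 ] 0.025277057030473865 0.19328699199016086
```

View pics/d6.png

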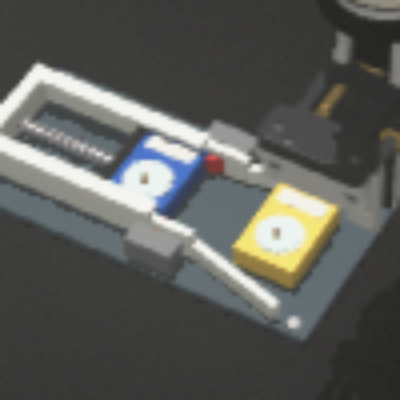

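Yellow lies square on the deck, with blue held beyond it. Same push again.

Emit:
play_rows --rows '[[1.5, [0, 0.1, -3], [0, 0, 0]], [1.5, [0, 0.1, -5], [0, 0, 0]], [1.5, [0, 0.1, -6], [0, 0, 0]], [1.5, [0, 0.1, -6], [0, 0, 0]]]'

```text
time: 18.8
tool_pos: [0.4914, 0.0576, 0.01]
ee_rot: [-3.14, -0.006, 2.934]
wrist_force: [-0.1, -0.5, 0.1]
width: 0.0152
```

Emit:
play_rows --rows '[[1.5, [2.0, -0.4, 0], [0, 0, 0]], [1.5, [2.74, -0.56, 0], [0, 0, 0]], [1.5, [3.43, -0.7, 0], [0, 0, 0]], [1.5, [4.12, -0.84, 0], [0, 0, 0]], [1.5, [4.9, -0.99, 0], [0, 0, 0]], [1.5, [5.68, -1.15, 0], [0, 0, 0]], [1.5, [6.37, -1.29, 0], [0, 0, 0]], [1.5, [6.86, -1.39, 0], [0, 0, 0]]]'

```text
time: 19.47
tool_pos: [0.5633, 0.0436, 0.0129]
ee_rot: [3.141, 0.0, 2.936]
wrist_force: [-0.4, 0.4, 0.1]
width: 0.015
```

```bash
python3 - <<'E'
from h import *
tcp()
E
```

```text
tcp [0.5633 0.0436 0.0129] mag [-0.0541  0.0003] rot [3.141 0.    2.936] F [-0.4  0.4  0.1] w 0.015 t 19.4667
```

Emit:
play_rows --rows '[[1.5, [0.78, -0.16, 0], [0, 0, 0.006]], [1.5, [1.57, -0.33, 0], [0, 0, 0.006]], [1.5, [2.35, -0.49, 0], [0, 0, 0.006]], [1.5, [3.14, -0.65, 0], [0, 0, 0.006]], [1.5, [3.92, -0.81, 0], [0, 0, 0.006]], [1.5, [4.7, -0.98, 0], [0, 0, 0.006]], [1.5, [5.3, -1.1, 0], [0, 0, 0.006]], [1.5, [5.78, -1.2, 0], [0, 0, 0.006]]]'

```text
time: 20.13
tool_pos: [0.6164, 0.0325, 0.0125]
ee_rot: [-3.141, -0.011, 2.943]
wrist_force: [-11.9, 1.6, 8.9]
width: 0.0149
```

Emit:
play_rows --rows '[[1.5, [0.3, -0.06, 0], [0, 0, 0]], [1.5, [0.5, -0.1, 0], [0, 0, 0]], [1.5, [0.5, -0.1, 0], [0, 0, 0]]]'

```text
time: 20.38
tool_pos: [0.6226, 0.0312, 0.0125]
ee_rot: [-3.141, -0.007, 2.943]
wrist_force: [-8.3, 0.6, 5.0]
width: 0.0151
```

```bash
python3 - <<'E'
from h import *
tcp()
E
```

```text
tcp [0.6226 0.0312 0.0125] mag [ 0.0065 -0.0001] rot [-3.141 -0.007  2.943] F [-8.3  0.6  5. ] w 0.0151 t 20.3833
```

Emit:
play_rows --rows '[[1.5, [0.3, -0.06, 0], [0, 0, 0]], [1.5, [0.45, -0.09, 0], [0, 0, 0]], [1.5, [0.45, -0.09, 0], [0, 0, 0]], [1.5, [0.45, -0.09, 0], [0, 0, 0]]]'

```text
time: 20.72
tool_pos: [0.6269, 0.0303, 0.0125]
ee_rot: [-3.141, -0.007, 2.943]
wrist_force: [-8.2, 1.9, 5.9]
width: 0.0154
```

```bash
python3 - <<'E'
from h import *
tcp()
E
```

```text
tcp [0.6269 0.0303 0.0125] mag [ 0.0109 -0.0001] rot [-3.141 -0.007  2.943] F [-8.2  1.9  5.9] w 0.0154 t 20.7167
```

Emit:
play_rows --rows '[[1.5, [-0.3, 0.06, 0], [0, 0, 0]], [1.5, [-0.6, 0.12, 0], [0, 0, 0]], [1.5, [-0.9, 0.18, 0], [0, 0, 0]], [1.5, [-1.6, 0.32, 0], [0, 0, 0]], [1.5, [-3.0, 0.6, 0], [0, 0, 0]], [1.5, [-4.0, 0.8, 0], [0, 0, 0]]]'

```text
time: 21.22
tool_pos: [0.5898, 0.0377, 0.0128]
ee_rot: [3.141, 0.002, 2.942]
wrist_force: [0.1, 0.2, 0.2]
width: 0.0154
```

Emit:
play_rows --rows '[[1.5, [0, 0, 4], [0, 0, 0]], [1.5, [0, 0, 8], [0, 0, 0]], [1.5, [-4, 0, 12], [0, 0, 0]], [1.5, [-8, -1, 14], [0, 0, 0]], [1.5, [-12, -3, 16], [0, 0, 0]], [1.5, [-14, -6, 18], [0, 0, 0]], [1.5, [-14, -10, 18], [0, 0, 0]], [1.5, [-14, -14, 18], [0, 0, 0]]]'

```text
time: 21.88
tool_pos: [0.4506, -0.0903, 0.1959]
ee_rot: [-3.14, 0.009, 2.945]
wrist_force: [1.7, 0.1, -0.0]
width: 0.0148
```

```bash
python3 - <<'E'
from h import *
tcp(); T=[]
for n in('top','side'):
    for l,x in(('blue_carrier_center',.079),('yellow_carrier_center',.035)):
        s,m=near(n,l,tow(x,0),.024)
        if m is not None:
            p,e=fitbox([(s,m)],[*tow(x,0),-.2],.006,.024); print(n,l,tomag(*p[:2]).round(4),p[2]+.2,e)
    im=s['pixels'][...,::-1]; c=im[130:250,260:380] if n=='top' else im[210:310,230:330]; T.append(cv2.resize(c,(400,400)))
    for l in('grey_carrier_center','jar','dish','marker','tweezers'):
        r=silhouettes(n,l); print(n,l,[np.round(q['point']) for q in r[:1]])
cv2.imwrite('pics/d7.png',np.hstack(T))
E
```

```text
tcp [ 0.4506 -0.0903  0.1959] mag [-0.1379 -0.1534] rot [-3.14   0.009  2.945] F [ 1.7  0.1 -0. ] w 0.0148 t 21.8833
top blue_carrier_center [ 0.0822 -0.001 ] 0.21205802541634244 0.3570841281326055
top yellow_carrier_center [0.0356 0.0026] 0.025478097344834028 0.27811309194296485
top grey_carrier_center [array([271., 190.])]
top jar [array([143., 227.])]
top dish [array([167., 439.])]
top marker [array([342., 432.])]
top tweezers [array([253., 127.])]
side blue_carrier_center [ 0.087  -0.0194] 0.4181890382101192 0.5051356333947854
side yellow_carrier_center [ 0.0362 -0.0119] 0.2473510705971967 0.37725054546060177
side grey_carrier_center [array([351., 315.])]
side jar [array([298., 212.])]
side dish [array([185., 285.])]
side marker [array([214., 410.])]
side tweezers [array([406., 298.])]
```

View pics/d7.png

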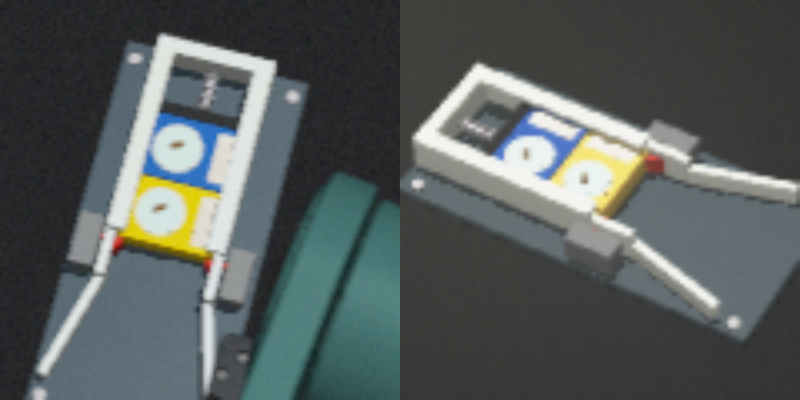

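Both carriers are held square behind the two sprung-out lips, yellow nearest the mouth. The bystanders are where they were and the robot is clear, so I'm handing in.

```bash
python3 -c "
from h import *
print(close_job())"
```

```text
the job is handed in; nothing more can be done
None
```

I loaded both carriers, blue first and then yellow. Each went flat on the deck and was pushed past the lips with the narrowed fingers, and I handed the job in at about 22 s on the robot clock.

- **Blue step:** before I started on yellow, the top view showed blue alone, held behind both sprung-out lips at x ≈ 35 mm.
- **Final pictures:** both cameras show the two carriers square, windows up, behind the sprung-out red lips, with yellow nearest the mouth. The arm was well clear.
- **Positions:** the top-camera fit put yellow at x ≈ 36 mm, y ≈ 3 mm, and blue at x ≈ 82 mm, y ≈ -1 mm.
- **Checks that disagreed:** the rails hide part of the carriers, so some fits were poor. Blue's fitted angle was 0.21 rad from the top and 0.42 rad from the side. The side fits also gave y of about -12 mm for yellow and -19 mm for blue, and blue at x ≈ 87 mm. I went by the pictures, where both look square and in the lane.
- **Not measured:** I did not read the final follower or lip positions as numbers.
- **Bystanders:** the grey carrier, jar, dish, marker and tweezers were detected close to their starting pixels, though the marker and tweezers points shifted by about 11 pixels along their length (the arm never went near the tweezers). I did not re-check the slide box and cup; the arm never went near them.

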